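Unload the loose bench vise and back up its mounting bolt

TASK

The little vise has worked loose on its bracket and I want to tighten it. Slide its red jaw well open by the black knob, lift the finished brass block straight up out of the vise and set it down upright in the wooden parts tray, next to the aluminium one, without dropping it; then reach down into the narrow gap behind the bracket, grip the hidden hex head of the mounting bolt as it stands and hold it firmly so that it cannot turn while I run up the nut from the front. Finish still holding the bolt head; leave the other things on the bench where they are, and do not push hard against the bracket or the control box.

Things in the scene. Friction and masses are not known exactly. Their poses are not given: they have to be found in the camera images.
- vise: Blue sliding-jaw vise, fixed, on a steel bracket. Origin on the bench under the middle of its work seat; z up, x away from the robot, y from moving jaw to fixed jaw. In mm: bed top z 30, x -35 to 35, y -125 to 65; fixed jaw face y 20.5, top z 60; end plate y -128, top z 56. Mounting ear in front of the bracket plate: x 73 to 85, y 50 to 140, top z 80, with the brass nut on its front.
- bracket: Steel angle bracket screwed to the bench; origin and axes those of the vise. Upright plate x 85 to 93, y -65 to 155, top z 85 mm; foot 8 mm thick in front of it. Behind the plate is the free gap, down to the bench (z 0), open at the top and at both ends. The bolt passes through the plate at y 100, z 50.
- jaw (a joint): Red moving jaw, m: 0 closed, grows as it slides to the vise's -y, up to 0.045. Unlocked: slides with about 3 N of drag, stays where left. Its lip hooks 5 mm over the ledge at the block's foot: the block cannot come up until it has slid 6 mm; well open is 15 mm or more. Closed, it spans y -57.5 to -20.5, top z 57.5 mm, 66 mm wide in x (vise frame).
- jaw_knob (a point): Middle of the black upright round knob on top of the jaw, 26 mm across, 27 mm tall (its underside 66.5, its top 93.5 mm above the bench; the jaw's top is at 57.5 mm). At x 0, y -42 mm in the vise frame when closed; moves with the jaw, pull it along the vise's -y.
- block: The finished brass block: 30 mm (x) by 40 mm (y), 34 mm tall, 0.2 to 0.4 kg, 18 mm round recess in its top, a ledge 5 mm deep and 8 mm tall along the foot of its -y side. Origin: centre of the underside of the 30 by 40 body, z up. Starts upright on the vise bed, axes along the vise's, at y 0 and within 6 mm of x 0; its x faces, 30 mm apart, are free to grip.
- tray: Open wooden parts tray with dark green lining, 190 mm (x) by 130 mm (y), 24 mm tall, walls 6 mm, fixed. Origin under its centre; inner floor 6 mm above the bench. The aluminium block stands in its +x half; the -x half is empty. It may stand on the robot's left or right.
- twin: Aluminium block of the same shape and size as the brass one, loose, already in the tray: leave it where it is. Origin at the centre of its underside.
- bolt: Mounting bolt; its dark hex head, hidden behind the plate, is 22 mm across flats, 9 mm thick. Origin: head centre, 7.5 mm behind the plate, 50 mm above the bench (a 3 mm washer between). x: bolt axis, away from the plate. y: square to a pair of flats, upright within 0.12 rad, so grip from above, closing along the vise's y. Turns in place with 0.03 N m of drag; does not shift.
- bolt_corner (a point): The uppermost corner of the hex head, 12.7 mm above the bolt's axis; it moves only when the bolt turns.
- control_box: Grey steel control box, fixed, 90 mm (x) by 180 mm (y), 82 mm tall, standing parallel behind the bracket plate: the gap between them is 46 to 54 mm. Origin on the bench under its centre; x as the vise's.
- driver_stand: Round rotary stand with upright screwdrivers, fixed, 120 mm across, 124 mm tall; it stands on the other side from the tray. Origin under its centre.
- spanner: Steel open-ended spanner, 190 mm long, lying on the mat; leave alone.
- watch_case: Steel watch with a dark blue dial, 41 mm across, 11 mm tall; leave alone.
- loupe: Black eye loupe, 38 mm across, 36 mm tall; leave alone.
- oil_bottle: Amber oil bottle, 28 mm across, 52 mm tall; leave alone.
- movement_holder: Watch movement in a 50 mm square black and aluminium holder; leave alone.
- dust_bell: Glass dust cover with a small metal knob, 68 mm across, 59 mm tall; leave alone.
Not all that is in view belongs to the job. Leave any green look-alike of the block alone.

How it is judged:
On the way, in this order (a step that is already met when the one before it is completed fails the run):
1. the jaw is slid open by at least 12 mm, the block still standing in the vise (value of joint jaw above 0.012 m and z of block in the frame of vise below 0.036 m), for 0.2 s.
2. the block is lifted clear above the vise in the fingers (z of block in the frame of vise above 0.065 m and contact force between the fingers and block above 1 N), for 0.1 s.
3. the block is lowered onto the tray's floor while still in the fingers (x of block in the frame of tray between -0.075 and 0.075 m and y of block in the frame of tray between -0.05 and 0.05 m and z of block in the frame of tray below 0.014 m and contact force between the fingers and block above 0.5 N), for 0.05 s.
4. the block is let go and stands upright and still in the tray (x of block in the frame of tray between -0.075 and 0.075 m and y of block in the frame of tray between -0.05 and 0.05 m and z of block in the frame of tray below 0.01 m and angle between block's own z axis and vertical below 0.12 rad and linear speed of block below 0.03 m/s and contact force between the fingers and block below 0.1 N), for 0.2 s.
At the end, for the whole second after the job is handed in: Bolt head between the fingers (TCP within 24 mm of its centre), gripped with over 15 N, still, its corner within 3.5 mm of the start (turned under 16 degrees). Brass block upright within 7 degrees on the tray floor, at rest, untouched; jaw at least 12 mm open (all of step 4 and contact force between the fingers and bolt above 15 N and distance between the grasp point and bolt below 0.024 m and distance of bolt_corner from where it was at the start of the episode below 0.0035 m and angular speed of bolt below 0.1 rad/s and value of joint jaw above 0.012 m and contact force between the arm and block below 0.1 N); the arm keeps its last pose, push and grip.
It fails at once if a bystander is moved by more than 20 mm (distance of any of spanner, watch_case, loupe, oil_bottle, movement_holder, dust_bell, twin from where it was at the start of the episode above 0.02 m).
It fails at once if the robot pushes on the bracket or the control box with more than 50 N (contact force between any of the fingers, the arm and bracket above 50 N or contact force between any of the fingers, the arm and control_box above 50 N).
It fails at once if the bolt is turned by more than about 30 degrees (distance of bolt_corner from where it was at the start of the episode above 0.0066 m).
It also fails if it takes over 48 s, if anything falls off the work surface, if the arm or the gripper's body presses on something with over 40 N, if the wrist force passes 120 N, or if a joint passes its speed limit or range.

ROBOT

A 6-joint arm with a two-finger parallel gripper is mounted at the origin on the work surface. World frame = base frame: x ahead of the robot, y to its left, z up, the work surface at z = 0. Lengths are in m, angles in rad, forces in N, time in s.
With the tool pointing down it reaches from about 0.375 to 0.9 m from the base axis. Payload 3.1 kg.
Tool frame: the origin (TCP) lies between the finger pads, 19 mm behind the fingertips; this is the grasp point; z points along the fingers, x is the direction in which the jaws open and shut, and the axes are right-handed (so a half turn about z gives the same grasp; the last joint's range is limited). The gripper opens to 87 mm and grips with 3 to 60 N. Pads are 19 mm wide; open, the fingers measure 117 mm over their backs; the gripper's body (75 mm by 190 mm) begins 51 mm behind the grasp point.
Start: joints at [1, 0.527, 1.433, -0, 1.181, -0.178], TCP at [0.239, 0.578, 0.241] pointing down, gripper open.
Joint ranges: [-3.08, 3.08], [-0.75, 2.2], [0.22, 2.44], [-1.43, 4.57], [0, 2.65], [-2.85, 2.85]. Speed limits (rad/s): [2.79, 2.79, 3.14, 3.14, 3.14, 3.14].

INTERFACE

Orientations are given as a unit quaternion [x, y, z, w].
In Python, from rig import robot gives the robot as it stands. The module is installed in compiled form; this text tells all that it offers.
- The arm moves only by the tool play_rows, never from a script. Its argument "increments" is one flat list of numbers, 4 for each row, row after row: the shift along the tool's x, y, z in cm, then the turn about the tool's z in rad. In form: [dx, dy, dz, twist, dx, dy, dz, twist, ...]. A call has 1 to 5 rows; each row shifts and turns the commanded pose from where the row before left it, along the tool's axes as they then stand; what a row does not reach is not made up. A row lasts 1/10 s, in which the tool goes at most 50 mm and 8.59 degrees, less where a joint would pass 70% of its speed; a pose out of reach is approached as far as the arm can. A call is refused whole if a number of a shift passes 5 or a number of a turn 0.15, either way. A call with a gripper value outside its range is refused whole. "fingers" is the finger opening in cm, from 0 to 8.7, set as the call begins (left out, the last holds). The fingers move at their own pace and stop on an object; "newtons" is the grip in N (left out, the last holds). Time passes only in rows, so rows that do not move let the fingers close. It gives the time, the measured TCP pose, the force and the opening at its end, in the units of the state.
- robot.get_obs(): the state, without advancing time (a new reading comes with each control period).
- robot.camera(name): name is "scene" or "top"; returns the picture (480x640x3 uint8, blue, green, red); there is no depth.
- robot.get_calibration(name): a dict with "fx", "fy", "cx", "cy" (pixels), "dist_coeffs" ([k1, k2, p1, p2, k3] as OpenCV has them; the pictures are not rectified), "R" (3x3) and "t" (3): a world point X has camera coordinates R X + t. Camera axes: x right, y down, z forward; pixel columns grow to the right and rows downward; lengths in m; the calibration is good to about 2 mm. A picture is of the moment at which its call begins. get_calibration takes no time and is no camera call.
- robot.hand_in(): hands the job in, once; it reports no verdict.
The state is a dict: "time": time; "q": joint angles; "joint_velocities": joint speeds; "joint_torque": joint torques, N m; "position": TCP position; "tool_rot": TCP orientation; "ft_force": force on the tool from outside, world axes, zero at the start; "moment": the same for the moment, N m; "grip_width": finger opening in m.
Only numpy, scipy, OpenCV 4.12 (cv2) and the standard library are available. Lean on these libraries where they do the work, as an engineer would, in place of code of your own. Each camera call takes 0.05 s, during which the arm holds its last target. There are 200 camera calls.

## Working session

There is one attempt and no reset: what is moved stays moved. The work goes in short steps, Python scripts to look and compute and a tool call to move; the robot and the scene stay as the last step left them, time stands still between calls to the robot, and variables do not carry over. Pictures are saved under pics/ and viewed, and the job is handed in when it is done.

Besides the shell and the picture viewer there is one more tool, called after "Emit:" as name(argument=value, ...) on one line, values as JSON. play_rows: Moves the arm, as the interface text tells. Its arguments: {"type":"object","properties":{"increments":{"type":"array","items":{"type":"number"}},"fingers":{"type":"number"},"newtons":{"type":"number"}},"required":["increments"]}

```bash
mkdir -p pics; cat > h.py <<'E'
import numpy as np, cv2
from rig import robot
def cal(n):
    c=robot.get_calibration(n);K=np.array([[c['fx'],0,c['cx']],[0,c['fy'],c['cy']],[0,0,1.]])
    return K,np.array(c['dist_coeffs'],float),np.array(c['R']),np.array(c['t'])
def ray(n,px):
    K,d,R,t=cal(n);u=cv2.undistortPoints(np.array(px,float).reshape(-1,1,2),K,d).reshape(-1,2)
    D=np.c_[u,np.ones(len(u))]@R; return -R.T@t,D/np.linalg.norm(D,axis=1)[:,None]
def onz(n,px,z):
    o,D=ray(n,px);return o+D*((z-o[2])/D[:,2])[:,None]
def tri(p1,p2,n1='scene',n2='top'):
    o1,a=ray(n1,[p1]);o2,b=ray(n2,[p2]);a=a[0];b=b[0]
    s=np.linalg.lstsq(np.c_[a,-b],o2-o1,rcond=None)[0]
    x,y=o1+s[0]*a,o2+s[1]*b;return (x+y)/2,np.linalg.norm(x-y)
def proj(n,P):
    K,d,R,t=cal(n);return cv2.projectPoints(np.array(P,float).reshape(-1,3),cv2.Rodrigues(R)[0],t,K,d)[0].reshape(-1,2)
E
python3 - <<'E'
from h import *
for n in('scene','top'):
    cv2.imwrite(f'pics/{n}0.png',robot.camera(n));K,d,R,t=cal(n);print(n,K[0,0],-R.T@t,R[2])
o=robot.get_obs();print(o)
E
```

```text
scene 608.4635428799284 [1.30029884 0.36548961 0.88410685] [-0.65345404 -0.32075679 -0.68564779]
top 486.89306186706204 [ 0.32602614 -0.02069559  1.13519371] [ 0.21158987 -0.00790104 -0.97732661]
{'time': 0.1, 'q': array([ 1.00050853e+00,  5.28383138e-01,  1.43376682e+00, -2.34513856e-05,
        1.18141912e+00, -1.78502983e-01]), 'joint_velocities': array([ 0.00028944, -0.00279669, -0.00242308,  0.00074719,  0.00028162,
        0.00093868]), 'joint_torque': array([-1.77476732e-04, -4.40982485e+01, -1.77150267e+01,  6.34399289e-02,
        5.34471392e-02, -5.67817528e-05]), 'position': array([0.23828582, 0.57711547, 0.2403657 ]), 'tool_rot': array([ 8.31212668e-01,  5.55953706e-01, -9.01581560e-04,  4.04759469e-04]), 'ft_force': array([-0.34228531, -0.35874774, -0.1219438 ]), 'moment': array([-0.02617543, -0.03595167,  0.01024181]), 'grip_width': 0.08720919881777373}
```

View pics/scene0.png

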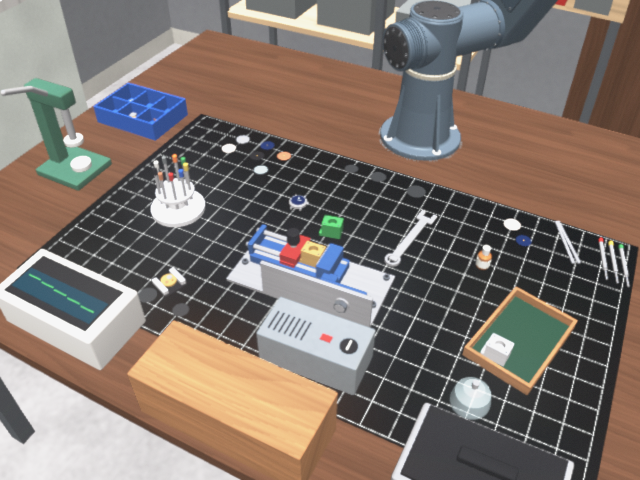

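View pics/top0.png

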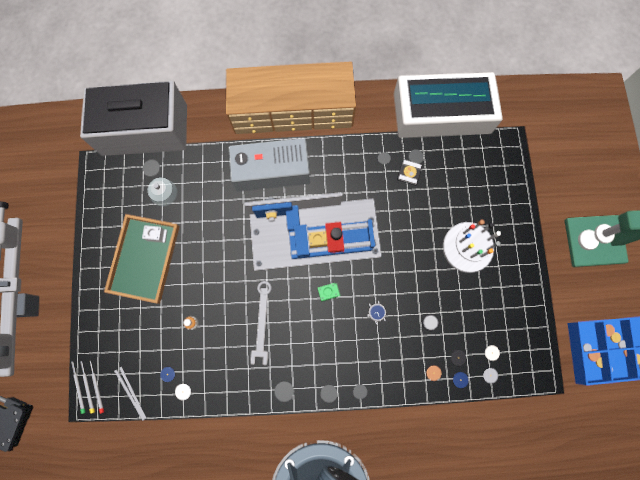

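The scene view shows the vise in the middle (knob about 292,238; block 313,248; bolt at about 340,305) and the tray at (520,340). In the top view x runs up and y to the left. The knob is at (336,233), the block at (317,239) and the tray at (142,258). I'll zoom in next.

```bash
python3 - <<'E'
import cv2
a=cv2.imread('pics/scene0.png')[215:395,220:400];b=cv2.imread('pics/top0.png')[135:275,225:385]
cv2.imwrite('pics/zs.png',cv2.resize(a,(720,720)[:2],interpolation=2)[:600] if 0 else cv2.resize(a,(600,600),interpolation=cv2.INTER_CUBIC))
cv2.imwrite('pics/zt.png',cv2.resize(b,(640,560),interpolation=cv2.INTER_CUBIC))
c=cv2.imread('pics/top0.png')[205:310,95:190];cv2.imwrite('pics/ztray.png',cv2.resize(c,None,fx=5,fy=5,interpolation=cv2.INTER_CUBIC))
E
```

```text
(no output)
```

View pics/zs.png

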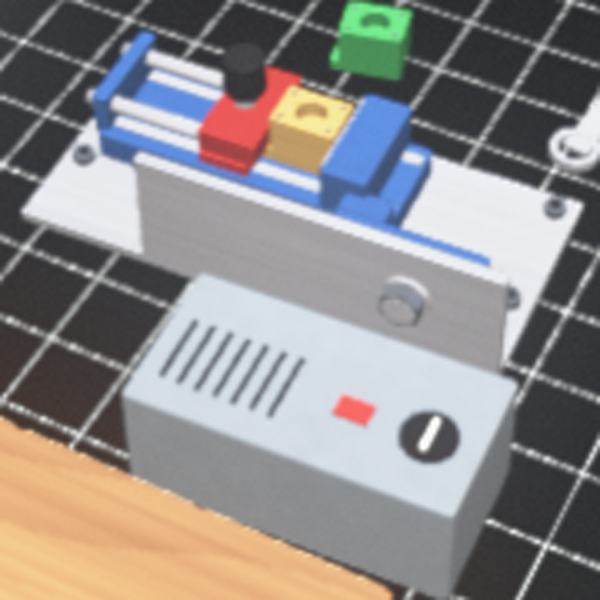

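View pics/zt.png

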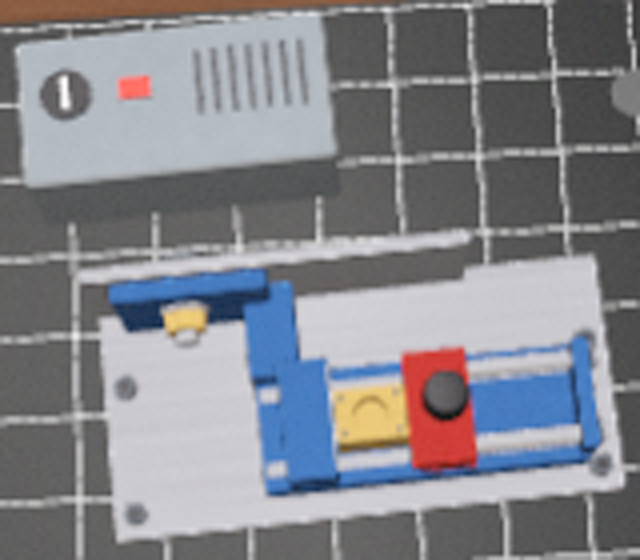

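View pics/ztray.png

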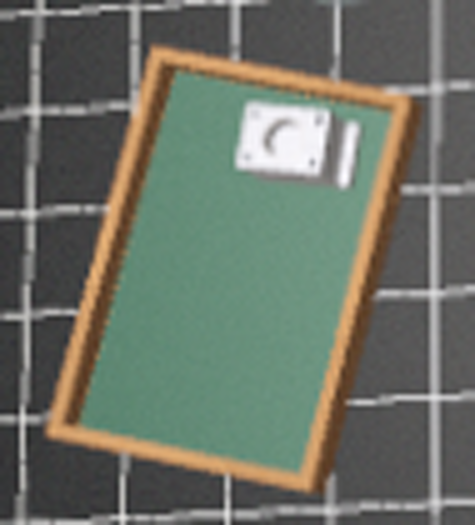

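```bash
cat > m.py <<'E'
from h import *
S=lambda u,v:(220+u*.3,215+v*.3-.35); T=lambda u,v:(225+u/4-.4,135+v/4-.4); Y=lambda u,v:(95+u/5-.4,205+v/5-.4)
np.set_printoptions(precision=4,suppress=True)
for n,a,b in [('plateR -y',S(137,157),T(468,240)),('plateL +y',S(508,284),T(80,277)),
 ('block',S(312,111),T(372,417)),('knobtop',S(245,57),T(446,391)),
 ('boxA',S(205,273),T(335,157)),('boxB',S(518,382),T(22,187)),
 ('tray1',(465,345),Y(413,100)),('tray+x+y',(527,388),Y(152,47)),('t3',(577,321),Y(47,432)),('t4',(519,290),Y(318,490))]:
    print(n,*tri(a,b))
print('blk top corners z.064',onz('top',[T(338,392),T(402,385),T(408,445),T(340,451)],.064))
tr=onz('top',[Y(413,100),Y(152,47),Y(47,432),Y(318,490)],.024);print('tray',tr,tr.mean(0))
print('box z.082',onz('top',[T(335,157),T(22,187)],.082)); print('plate z.085',onz('top',[T(468,240),T(80,277)],.085))
E
python3 m.py
```

```text
plateR -y [ 0.6473 -0.0847  0.0808] 0.0015977808594579816
plateL +y [0.6384 0.1351 0.081 ] 0.00132588448474569
block [ 0.5525 -0.0248  0.0611] 0.0014709605167959271
knobtop [ 0.5582 -0.0657  0.0912] 0.0005938779729308966
boxA [ 0.7018 -0.0115  0.0776] 0.0001134397811655833
boxB [0.6945 0.1662 0.0803] 0.0035400862186278073
tray1 [0.6139 0.3055 0.0243] 0.0006611608292334733
tray+x+y [0.6492 0.4303 0.0221] 0.008475807274457611
t3 [0.4656 0.4787 0.0224] 0.0032349344669988503
t4 [0.4321 0.357  0.013 ] 0.0064034624185225104
blk top corners z.064 [[ 0.5671 -0.0058  0.064 ]
 [ 0.5691 -0.0421  0.064 ]
 [ 0.5344 -0.0434  0.064 ]
 [ 0.5332 -0.0052  0.064 ]]
tray [[0.6139 0.306  0.024 ]
 [0.6478 0.4339 0.024 ]
 [0.465  0.4797 0.024 ]
 [0.4318 0.3501 0.024 ]] [0.5396 0.3924 0.024 ]
box z.082 [[ 0.7003 -0.0116  0.082 ]
 [ 0.6932  0.1676  0.082 ]]
plate z.085 [[ 0.6456 -0.0837  0.085 ]
 [ 0.637   0.1351  0.085 ]]
```

```bash
cat >> h.py <<'E'
def go(P,yaw=None):
    o=robot.get_obs();q=o['tool_rot'];x,y,z,w=q;p=np.array(o['position'])
    X=np.array([1-2*(y*y+z*z),2*(x*y+z*w),0]);X/=np.linalg.norm(X);Y=np.array([X[1],-X[0],0]);th=np.arctan2(X[1],X[0])
    d=(np.array(P)-p)*100
    print('t',o['time'],'p',p.round(4),'yaw',th.round(4),'w',round(o['grip_width'],4),'F',o['ft_force'].round(1))
    print('inc cm',np.round([d@X,d@Y,-d[2]],2),'twist',None if yaw is None else round(th-yaw,3))
E
python3 - <<'E'
from m import *
def plane(n,a,b):
    o,D=ray(n,[a,b]);N=np.cross(D[0],D[1]);return N/np.linalg.norm(N),o
for y0,lab,s,t in [(-.0235,'rod+x front',(S(255,168),S(318,186)),(T(335,376),T(398,370))),(-.11,'rod+x rear',(S(110,98),S(215,124)),(T(475,367),T(572,356))),(-.11,'rod-x',(S(150,62),S(222,80)),(T(480,444),T(575,431)))]:
    n1,o1=plane('scene',*s);n2,o2=plane('top',*t)
    A=np.array([n1[[0,2]],n2[[0,2]]]);b=np.array([n1@o1-n1[1]*y0,n2@o2-n2[1]*y0]);print(lab,'x,z at y',y0,np.linalg.solve(A,b))
E
```

```text
plateR -y [ 0.6473 -0.0847  0.0808] 0.0015977808594579816
plateL +y [0.6384 0.1351 0.081 ] 0.00132588448474569
block [ 0.5525 -0.0248  0.0611] 0.0014709605167959271
knobtop [ 0.5582 -0.0657  0.0912] 0.0005938779729308966
boxA [ 0.7018 -0.0115  0.0776] 0.0001134397811655833
boxB [0.6945 0.1662 0.0803] 0.0035400862186278073
tray1 [0.6139 0.3055 0.0243] 0.0006611608292334733
tray+x+y [0.6492 0.4303 0.0221] 0.008475807274457611
t3 [0.4656 0.4787 0.0224] 0.0032349344669988503
t4 [0.4321 0.357  0.013 ] 0.0064034624185225104
blk top corners z.064 [[ 0.5671 -0.0058  0.064 ]
 [ 0.5691 -0.0421  0.064 ]
 [ 0.5344 -0.0434  0.064 ]
 [ 0.5332 -0.0052  0.064 ]]
tray [[0.6139 0.306  0.024 ]
 [0.6478 0.4339 0.024 ]
 [0.465  0.4797 0.024 ]
 [0.4318 0.3501 0.024 ]] [0.5396 0.3924 0.024 ]
box z.082 [[ 0.7003 -0.0116  0.082 ]
 [ 0.6932  0.1676  0.082 ]]
plate z.085 [[ 0.6456 -0.0837  0.085 ]
 [ 0.637   0.1351  0.085 ]]
rod+x front x,z at y -0.0235 [0.584  0.0348]
rod+x rear x,z at y -0.11 [0.5821 0.0488]
rod-x x,z at y -0.11 [0.5388 0.0424]
```

Emit:
play_rows(increments=[0, 0, 0, 0.142, 0, 0, 0, 0.142, 0, 0, 0, 0.142, 0, 0, 0, 0.142], fingers=8.7, newtons=20)

```text
time: 0.5
position: [0.2384, 0.5773, 0.2406]
tool_rot: [0.955, 0.298, -0.001, 0.0]
ft_force: [-0.3, 0.1, 0.6]
grip_width: 0.087
```

Emit:
play_rows(increments=[0, 0, 0, 0.142, 0, 0, 0, 0.142, 0, 0, 0, 0.142, 0, 0, 0, 0.142, 0, 0, 0, 0])

```text
time: 1.0
position: [0.2384, 0.5773, 0.2407]
tool_rot: [1.0, 0.022, -0.0, 0.0]
ft_force: [-0.0, 0.7, 0.1]
grip_width: 0.0867
```

```bash
python3 -c "
from h import *
go((.556,-.066,.15),.04)"
```

```text
t 1.0 p [0.2384 0.5773 0.2407] yaw 0.0432 w 0.0867 F [-0.   0.7  0.1]
inc cm [28.95 65.64  9.07] twist 0.003
```

Emit:
play_rows(increments=[1.93, 4.376, 0, 0, 1.93, 4.376, 0, 0, 1.93, 4.376, 0, 0, 1.93, 4.376, 0, 0, 1.93, 4.376, 0, 0])

```text
time: 1.5
position: [0.3448, 0.3615, 0.2412]
tool_rot: [1.0, 0.024, 0.0, 0.0]
ft_force: [0.6, 0.4, -0.3]
grip_width: 0.0871
```

Emit:
play_rows(increments=[1.93, 4.376, 0, 0, 1.93, 4.376, 0, 0, 1.93, 4.376, 0, 0, 1.93, 4.376, 0, 0, 1.93, 4.376, 0, 0])

```text
time: 2.0
position: [0.4507, 0.1469, 0.2413]
tool_rot: [1.0, 0.023, 0.0, -0.0]
ft_force: [1.9, 0.4, 0.2]
grip_width: 0.0871
```

Emit:
play_rows(increments=[1.93, 4.376, 0, 0, 1.93, 4.376, 0, 0, 1.93, 4.376, 2, 0, 1.93, 4.376, 3, 0, 1.93, 4.376, 3, 0])

```text
time: 2.5
position: [0.5513, -0.0564, 0.1683]
tool_rot: [1.0, 0.023, 0.001, 0.0]
ft_force: [-0.3, 0.8, 0.0]
grip_width: 0.0867
```

Emit:
play_rows(increments=[0, 0, 1, 0, 0, 0, 0, 0])

```text
time: 2.7
position: [0.5491, -0.0549, 0.1567]
tool_rot: [1.0, 0.021, -0.002, -0.001]
ft_force: [-0.1, 0.2, 0.4]
grip_width: 0.0874
```

```bash
python3 -c "
from h import *
go((.556,-.066,.087),.04)
for n,r in(('scene',(200,180)),('top',(265,175))):
    a=robot.camera(n);u,v=r;cv2.imwrite(f'pics/{n}1.png',cv2.resize(a[v:v+120,u:u+160],(640,480),interpolation=2))"
```

```text
t 2.7 p [ 0.5491 -0.0549  0.1567] yaw 0.043 w 0.0874 F [-0.1  0.2  0.4]
inc cm [0.65 1.14 6.97] twist 0.003
```

View pics/scene1.png

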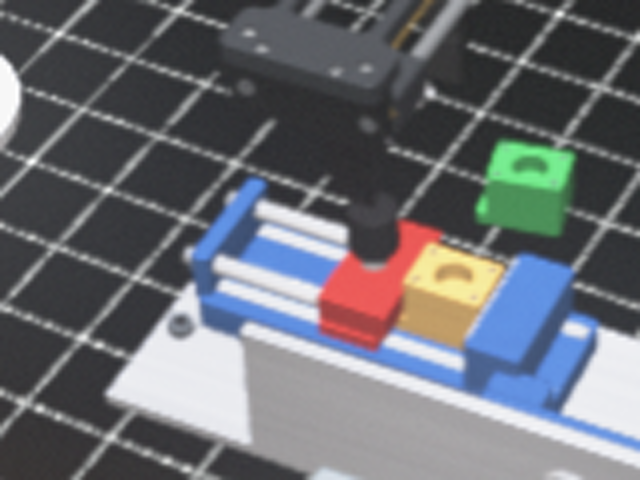

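View pics/top1.png

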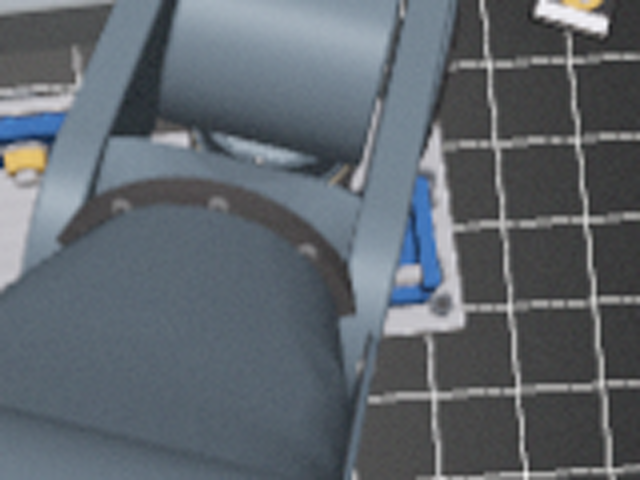

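The scene view shows the gripper above the knob, which is at about (373,225) in the crop. The arm hides the top view. Descend onto the knob next.

Emit:
play_rows(increments=[0.3, 0.55, 2, 0, 0.3, 0.55, 2, 0, 0, 0, 2, 0, 0, 0, 0.9, 0, 0, 0, 0, 0])

```text
time: 3.3
position: [0.5561, -0.0637, 0.0897]
tool_rot: [1.0, 0.023, -0.001, -0.0]
ft_force: [-0.8, -0.1, -0.2]
grip_width: 0.0868
```

Emit:
play_rows(increments=[0, 0, 0, 0, 0, 0, 0, 0, 0, 0, 0, 0, 0, 0, 0, 0, 0, 0, 0, 0], fingers=1.5, newtons=15)

```text
time: 3.8
position: [0.5571, -0.0652, 0.0902]
tool_rot: [1.0, 0.021, 0.0, 0.0]
ft_force: [-0.8, 0.3, -1.0]
grip_width: 0.0548
```

```bash
python3 -c "
from h import *
go((.556,-.066,.087),.04)
a=robot.camera('scene');u,v=200,180;cv2.imwrite('pics/s2.png',cv2.resize(a[v:v+120,u:u+160],(640,480),interpolation=2))"
```

```text
t 3.8 p [ 0.5571 -0.0652  0.0902] yaw 0.043 w 0.0548 F [-0.8  0.3 -1. ]
inc cm [-0.11  0.07  0.32] twist 0.003
```

View pics/s2.png

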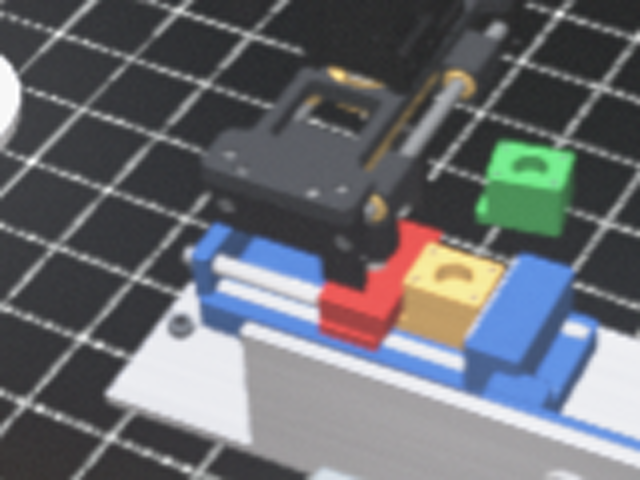

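The fingers straddle the knob and are still closing.

Emit:
play_rows(increments=[0, 0, 0, 0, 0, 0, 0, 0, 0, 0, 0, 0, 0, 0, 0, 0, 0, 0, 0, 0])

```text
time: 4.35
position: [0.5579, -0.0652, 0.0898]
tool_rot: [1.0, 0.021, 0.001, 0.0]
ft_force: [3.2, 0.6, -1.5]
grip_width: 0.0253
```

Emit:
play_rows(increments=[0, 0, 0, 0, 0, 0, 0, 0])

```text
time: 4.55
position: [0.5579, -0.0652, 0.0898]
tool_rot: [1.0, 0.021, 0.001, 0.0]
ft_force: [3.7, 2.1, -3.7]
grip_width: 0.0254
```

Emit:
play_rows(increments=[0, 0.5, 0, 0, 0, 0.6, 0, 0, 0, 0.6, 0, 0, 0, 0.5, 0, 0, 0, 0, 0, 0])

```text
time: 5.05
position: [0.559, -0.0876, 0.0899]
tool_rot: [1.0, 0.021, 0.001, 0.0]
ft_force: [5.7, 0.4, -3.1]
grip_width: 0.0255
```

Emit:
play_rows(increments=[0, 0.4, 0, 0, 0, 0.4, 0, 0, 0, 0, 0, 0])

```text
time: 5.35
position: [0.5594, -0.0953, 0.0898]
tool_rot: [1.0, 0.021, 0.001, 0.0]
ft_force: [6.2, 0.6, -4.6]
grip_width: 0.0255
```

Emit:
play_rows(increments=[0, 0, 0, 0, 0, 0, 0, 0, 0, 0, 0, 0, 0, 0, 0, 0, 0, 0, -2, 0], fingers=6.5)

```text
time: 5.85
position: [0.5559, -0.0944, 0.1079]
tool_rot: [1.0, 0.021, -0.003, -0.001]
ft_force: [-0.4, 0.3, -0.1]
grip_width: 0.0579
```

Emit:
play_rows(increments=[0, 0, -4, 0, 0, 0, -4, 0, 0, 0, 0, 0])

```text
time: 6.15
position: [0.5614, -0.0963, 0.1952]
tool_rot: [1.0, 0.022, 0.005, 0.002]
ft_force: [1.3, -0.3, 0.4]
grip_width: 0.0648
```

```bash
python3 -c "
from h import *
go((.5525,-.0235,.067),.04)
a=robot.camera('scene');u,v=200,180;cv2.imwrite('pics/s3.png',cv2.resize(a[v:v+120,u:u+160],(800,600),interpolation=2))"
```

```text
t 6.15 p [ 0.5614 -0.0963  0.1952] yaw 0.0432 w 0.0648 F [ 1.3 -0.3  0.4]
inc cm [-0.57 -7.31 12.82] twist 0.003
```

View pics/s3.png

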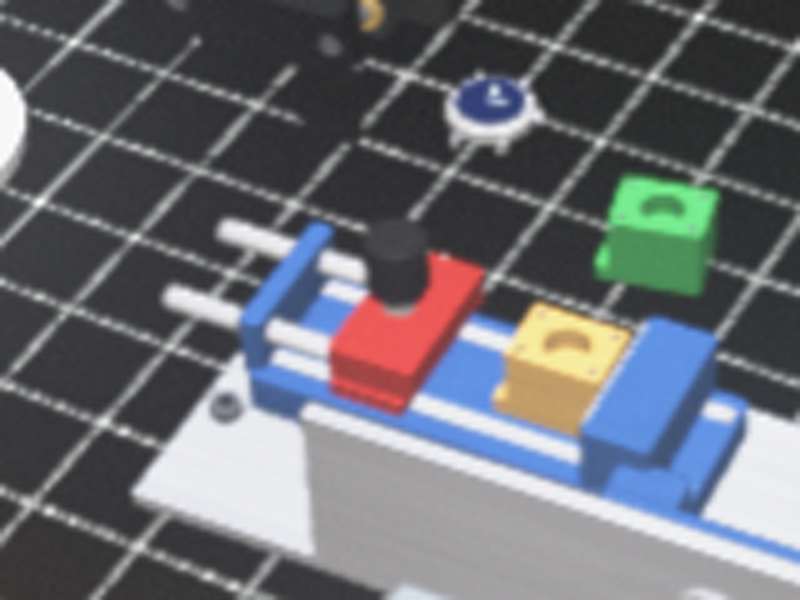

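The jaw is well open and the block stands clear on the bed, with its recess at about (567,342) in the crop. Only the low bed rails run beside it.

Emit:
play_rows(increments=[-0.1, -2.5, 0, 0, -0.1, -2.5, 2, 0, -0.1, -2.3, 3, 0, 0, 0, 0, 0, 0, 0, 0, 0])

```text
time: 6.7
position: [0.5509, -0.0219, 0.1385]
tool_rot: [1.0, 0.022, -0.002, -0.0]
ft_force: [0.2, -0.7, 1.1]
grip_width: 0.0649
```

```bash
python3 -c "
from h import *
print(onz('scene',[(200+567/5,180+341/5)],.064))
go((.5525,-.0235,.061),.04)"
```

```text
[[ 0.5561444  -0.02420321  0.064     ]]
t 6.7 p [ 0.5509 -0.0219  0.1385] yaw 0.0443 w 0.0649 F [ 0.2 -0.7  1.1]
inc cm [0.15 0.17 7.75] twist 0.004
```

Emit:
play_rows(increments=[0.2, 0.1, 2.5, 0, 0.1, 0.1, 2.5, 0, 0, 0, 1.75, 0, 0, 0, 1, 0, 0, 0, 0, 0])

```text
time: 7.2
position: [0.555, -0.025, 0.0617]
tool_rot: [1.0, 0.021, -0.001, -0.0]
ft_force: [0.4, 1.4, -0.1]
grip_width: 0.0649
```

Emit:
play_rows(increments=[0, 0, 0, 0, 0, 0, 0, 0, 0, 0, 0, 0, 0, 0, 0, 0, 0, 0, 0, 0], fingers=1.5, newtons=30)

```text
time: 7.7
position: [0.5554, -0.0241, 0.0628]
tool_rot: [1.0, 0.022, 0.0, 0.0]
ft_force: [-0.2, -0.3, 0.1]
grip_width: 0.0329
```

Emit:
play_rows(increments=[0, 0, 0, 0, 0, 0, 0, 0, 0, 0, 0, 0])

```text
time: 8.0
position: [0.5549, -0.0241, 0.0626]
tool_rot: [1.0, 0.022, -0.0, -0.0]
ft_force: [-1.5, -0.0, 5.1]
grip_width: 0.0298
```

```bash
python3 -c "
from h import *
go((.5525,-.0235,.061),.04)
a=robot.camera('scene');u,v=200,180;cv2.imwrite('pics/s4.png',cv2.resize(a[v:v+120,u:u+160],(640,480),interpolation=2))"
```

```text
t 8.0 p [ 0.5549 -0.0241  0.0626] yaw 0.0431 w 0.0298 F [-1.5 -0.   5.1]
inc cm [-0.24 -0.07  0.16] twist 0.003
```

View pics/s4.png

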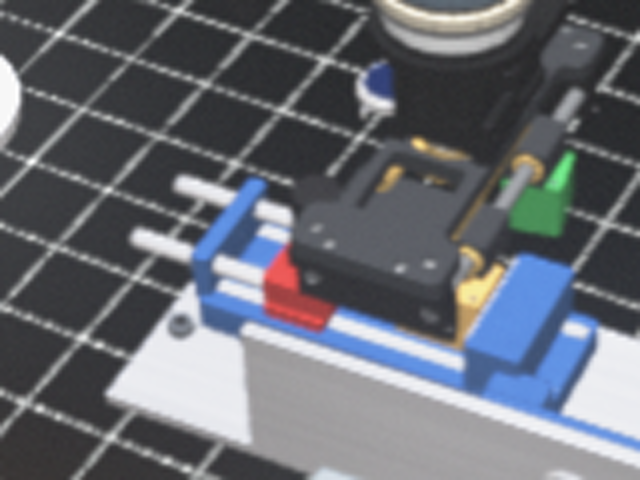

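The block is gripped, with the opening at 29.8 mm. Lift it straight up.

Emit:
play_rows(increments=[0, 0, -0.8, 0, 0, 0, -1.5, 0, 0, 0, -2, 0, 0, 0, -3, 0, 0, 0, -3, 0])

```text
time: 8.55
position: [0.5547, -0.024, 0.1656]
tool_rot: [1.0, 0.021, -0.001, -0.0]
ft_force: [1.2, 0.5, -2.3]
grip_width: 0.0298
```

Emit:
play_rows(increments=[0, 0, -2, 0, 0, 0, 0, 0.14, 0, 0, 0, 0.14, 0, 0, 0, 0, 0, 0, 0, 0])

```text
time: 9.05
position: [0.5549, -0.0241, 0.185]
tool_rot: [0.993, -0.117, -0.0, -0.0]
ft_force: [1.2, -0.4, -2.2]
grip_width: 0.0296
```

```bash
python3 -c "
from h import *
go((.5007,.4018,.12),-.237)
a=robot.camera('scene');cv2.imwrite('pics/s5.png',a)"
```

```text
t 9.05 p [ 0.5549 -0.0241  0.185 ] yaw -0.2341 w 0.0296 F [ 1.2 -0.4 -2.2]
inc cm [-15.15 -40.17   6.5 ] twist 0.003
```

View pics/s5.png

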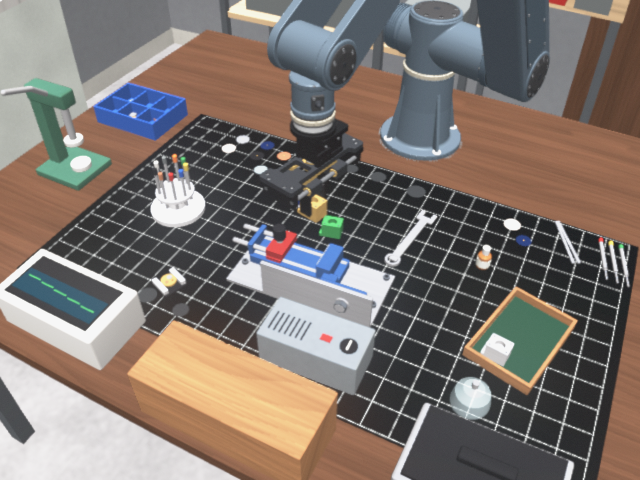

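The block is held in the fingers at about (313,207), clear of the vise. Carry it over to the tray.

Emit:
play_rows(increments=[-0.7, -2, 0, 0, -1.4, -3.7, 0, 0, -1.4, -3.7, 0, 0, -1.4, -3.7, 0, 0, -1.4, -3.7, 0, 0])

```text
time: 9.6
position: [0.533, 0.1553, 0.185]
tool_rot: [0.993, -0.118, -0.0, 0.0]
ft_force: [0.5, 0.8, -2.2]
grip_width: 0.0296
```

Emit:
play_rows(increments=[-1.4, -3.7, 0, 0, -1.4, -3.7, 0, 0, -1.4, -3.7, 0, 0, -1.4, -3.7, 0, 0, -1.4, -3.7, 0, 0])

```text
time: 10.1
position: [0.5082, 0.3518, 0.1848]
tool_rot: [0.993, -0.117, -0.0, 0.0]
ft_force: [0.2, -0.4, -2.5]
grip_width: 0.03
```

Emit:
play_rows(increments=[-1.2, -3.2, 0, 0, -0.6, -1.6, 2, 0, 0, 0, 3, 0, 0, 0, 2, 0, 0, 0, 0, 0])

```text
time: 10.6
position: [0.4998, 0.3999, 0.1114]
tool_rot: [0.993, -0.117, -0.004, 0.003]
ft_force: [-0.8, -0.8, -2.5]
grip_width: 0.0295
```

```bash
python3 -c "
from h import *
go((.5007,.4018,.0395),-.237)
for n,(u,v) in(('scene',(440,230)),('top',(80,195))):
    a=robot.camera(n);cv2.imwrite(f'pics/{n}6.png',cv2.resize(a[v:v+160,u:u+180],None,fx=3.5,fy=3.5,interpolation=2))"
```

```text
t 10.6 p [0.4998 0.3999 0.1114] yaw -0.2349 w 0.0295 F [-0.8 -0.8 -2.5]
inc cm [ 0.05 -0.2   7.19] twist 0.002
```

View pics/scene6.png

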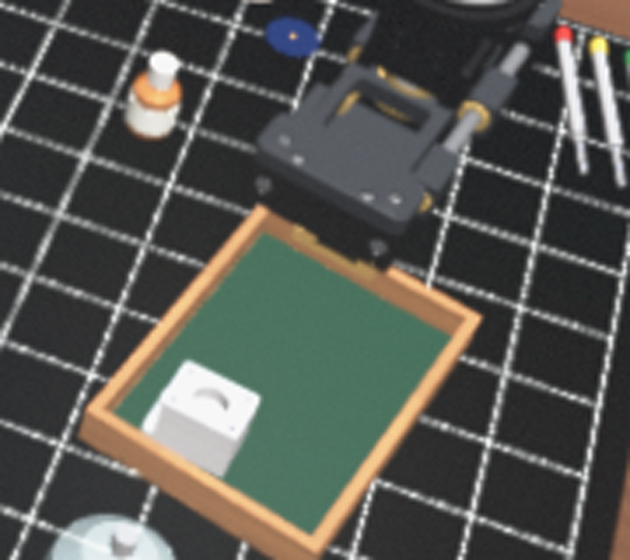

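View pics/top6.png

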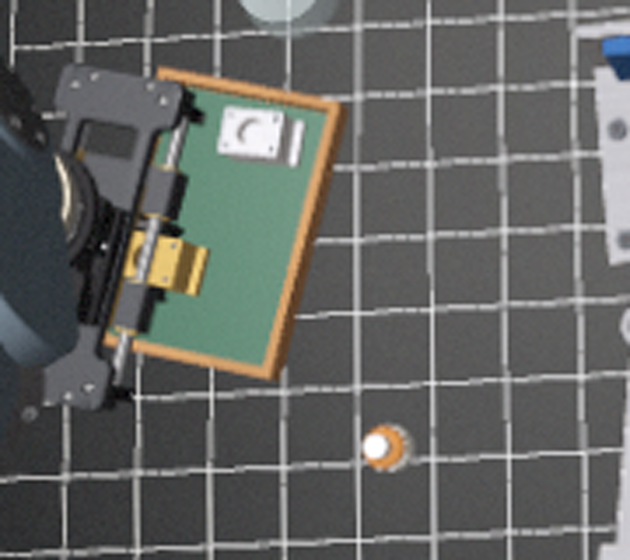

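The block hangs over the empty half of the tray, about (172,260) in the top crop, and stands parallel to the walls. Lower it next.

Emit:
play_rows(increments=[0, -0.1, 2, 0, 0, 0, 2.5, 0, 0, 0, 1.5, 0, 0, 0, 0.5, 0, 0, 0, 0, 0])

```text
time: 11.2
position: [0.503, 0.402, 0.0504]
tool_rot: [0.993, -0.118, -0.0, 0.0]
ft_force: [0.8, 0.4, -1.5]
grip_width: 0.0298
```

Emit:
play_rows(increments=[0, 0, 0.2, 0, 0, 0, 0.2, 0, 0, 0, 0.2, 0, 0, 0, 0, 0, 0, 0, 0, 0])

```text
time: 11.7
position: [0.5028, 0.4021, 0.0445]
tool_rot: [0.993, -0.118, 0.0, -0.0]
ft_force: [1.0, -0.1, -2.9]
grip_width: 0.0298
```

Emit:
play_rows(increments=[0, 0, 0.2, 0, 0, 0, 0.2, 0, 0, 0, 0.1, 0, 0, 0, 0, 0, 0, 0, 0, 0])

```text
time: 12.2
position: [0.5028, 0.402, 0.0392]
tool_rot: [0.993, -0.118, -0.0, 0.0]
ft_force: [-0.5, -0.3, -2.5]
grip_width: 0.0297
```

Emit:
play_rows(increments=[0, 0, 0.1, 0, 0, 0, 0, 0, 0, 0, 0, 0])

```text
time: 12.5
position: [0.5029, 0.4022, 0.0387]
tool_rot: [0.993, -0.118, 0.0, -0.0]
ft_force: [-0.7, -0.4, 0.2]
grip_width: 0.0298
```

Contact: the wrist load has gone. Press down half a millimetre more, then release partly so the fingers stay clear of the wall.

Emit:
play_rows(increments=[0, 0, 0.05, 0, 0, 0, 0, 0])

```text
time: 12.7
position: [0.503, 0.4022, 0.0387]
tool_rot: [0.993, -0.118, 0.0, -0.0]
ft_force: [-0.9, -1.4, 5.5]
grip_width: 0.0295
```

Emit:
play_rows(increments=[0, 0, 0, 0, 0, 0, 0, 0, 0, 0, 0, 0, 0, 0, 0, 0, 0, 0, 0, 0], fingers=4.6)

```text
time: 13.2
position: [0.5028, 0.402, 0.0376]
tool_rot: [0.993, -0.118, -0.0, 0.0]
ft_force: [-0.4, -0.4, -0.1]
grip_width: 0.0454
```

Emit:
play_rows(increments=[0, 0, -1, 0, 0, 0, -2, 0, 0, 0, -4, 0, 0, 0, -5, 0, 0, 0, -4, 0])

```text
time: 13.7
position: [0.5032, 0.4024, 0.201]
tool_rot: [0.993, -0.118, 0.001, -0.001]
ft_force: [0.7, 0.1, 0.9]
grip_width: 0.046
```

```bash
python3 -c "
from h import *
go((.658,.081,.2),1.61)
a=robot.camera('scene');u,v=440,230;cv2.imwrite('pics/s7.png',cv2.resize(a[v:v+160,u:u+180],None,fx=3.5,fy=3.5,interpolation=2))
u,v=250,240;cv2.imwrite('pics/s7b.png',cv2.resize(a[v:v+100,u:u+133],(798,600),interpolation=2))"
```

```text
t 13.7 p [0.5032 0.4024 0.201 ] yaw -0.237 w 0.046 F [0.7 0.1 0.9]
inc cm [22.59 27.6   0.1 ] twist -1.847
```

View pics/s7.png

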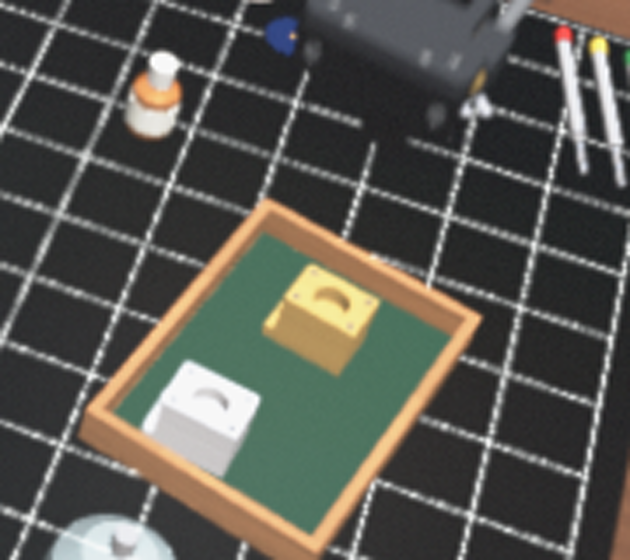

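View pics/s7b.png

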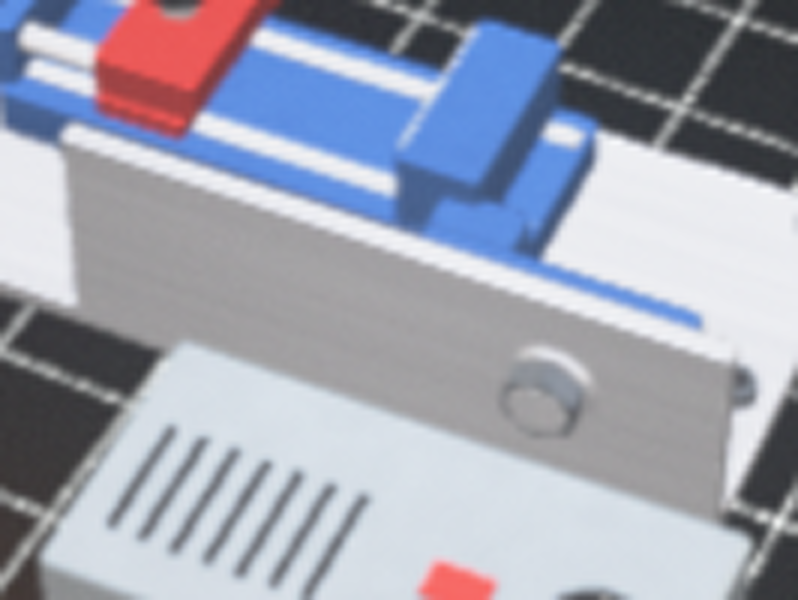

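The brass block stands upright in the tray next to the aluminium one. In the second crop the bolt head face is at (541,408) and the plate's rear top edge runs from (68,141) to (730,357).

```bash
python3 -c "
from h import *
q=lambda u,v:(250+u/6-.4,240+v/6-.4)
np.set_printoptions(precision=4,suppress=True)
print('rear edge z.085',onz('scene',[q(68,141),q(730,357)],.085))
print('head face',onz('scene',[q(541,408)],.05))
print('box front top',onz('scene',[q(180,343),q(748,537)],.082))
o=np.array([.5563,-.023]);X=np.array([np.cos(.0405),np.sin(.0405)]);Y=np.array([-X[1],X[0]])
for n,p in (('bolt',o+.1005*X+.1*Y),('face',o+.105*X+.1*Y),('plate rear@bolt',o+.093*X+.1*Y)):print(n,p)
"
```

```text
rear edge z.085 [[ 0.654  -0.0816  0.085 ]
 [ 0.6413  0.1332  0.085 ]]
head face [[0.6565 0.0809 0.05  ]]
box front top [[ 0.707  -0.0121  0.082 ]
 [ 0.697   0.1632  0.082 ]]
bolt [0.6527 0.081 ]
face [0.6572 0.0812]
plate rear@bolt [0.6452 0.0807]
```

Emit:
play_rows(increments=[0, 0, 0, -0.145, 0, 0, 0, -0.145, 0, 0, 0, -0.145, 0, 0, 0, -0.145, 0, 0, 0, -0.145], fingers=6.0)

```text
time: 14.25
position: [0.5027, 0.4021, 0.1984]
tool_rot: [0.97, 0.245, 0.0, -0.0]
ft_force: [0.4, -0.2, 0.3]
grip_width: 0.0598
```

Emit:
play_rows(increments=[0, 0, 0, -0.145, 0, 0, 0, -0.145, 0, 0, 0, -0.145, 0, 0, 0, -0.145, 0, 0, 0, -0.145])

```text
time: 14.75
position: [0.5027, 0.402, 0.1983]
tool_rot: [0.82, 0.572, 0.0, 0.0]
ft_force: [0.8, 0.2, 0.4]
grip_width: 0.0597
```

Emit:
play_rows(increments=[0, 0, 0, -0.145, 0, 0, 0, -0.145, 0, 0, 0, -0.107, 0, 0, 0, 0, 0, 0, 0, 0])

```text
time: 15.25
position: [0.5027, 0.4021, 0.1981]
tool_rot: [0.694, 0.72, 0.0, 0.0]
ft_force: [0.1, -0.0, 0.0]
grip_width: 0.0601
```

```bash
python3 -c "
from h import *
go((.658,.081,.16),1.612)"
```

```text
t 15.25 p [0.5027 0.4021 0.1981] yaw 1.6076 w 0.0601 F [ 0.1 -0.   0. ]
inc cm [-32.66  14.33   3.81] twist -0.004
```

Emit:
play_rows(increments=[-2, 0.9, 0, 0, -4, 1.8, 0, 0, -4, 1.8, 0, 0, -4, 1.8, 0, 0, -4, 1.8, 0, 0])

```text
time: 15.75
position: [0.5914, 0.224, 0.1981]
tool_rot: [0.694, 0.72, 0.0, 0.0]
ft_force: [1.1, -0.2, -0.5]
grip_width: 0.0599
```

Emit:
play_rows(increments=[-4, 1.8, 0, 0, -4, 1.8, 0, 0, -4, 1.8, 1.5, 0, -2.6, 1, 1, -0.006, 0, 0, 0, 0])

```text
time: 16.25
position: [0.6614, 0.0776, 0.1713]
tool_rot: [0.693, 0.721, -0.001, 0.0]
ft_force: [-1.1, 0.9, -0.2]
grip_width: 0.06
```

Emit:
play_rows(increments=[0, 0, 1, 0, 0, 0, 1, 0, 0, 0, 0, 0, 0, 0, 0, 0])

```text
time: 16.65
position: [0.6597, 0.0833, 0.1524]
tool_rot: [0.69, 0.723, -0.0, -0.0]
ft_force: [0.8, 0.4, 0.5]
grip_width: 0.0603
```

```bash
python3 -c "
from h import *
go((.6595,.081,.115),1.616)
for n,(u,v) in(('scene',(250,220)),('top',(215,120))):
    a=robot.camera(n);cv2.imwrite(f'pics/{n}8.png',cv2.resize(a[v:v+120,u:u+160],None,fx=5,fy=5,interpolation=2))"
```

```text
t 16.65 p [0.6597 0.0833 0.1524] yaw 1.6175 w 0.0603 F [0.8 0.4 0.5]
inc cm [-0.23 -0.03  3.74] twist 0.002
```

View pics/scene8.png

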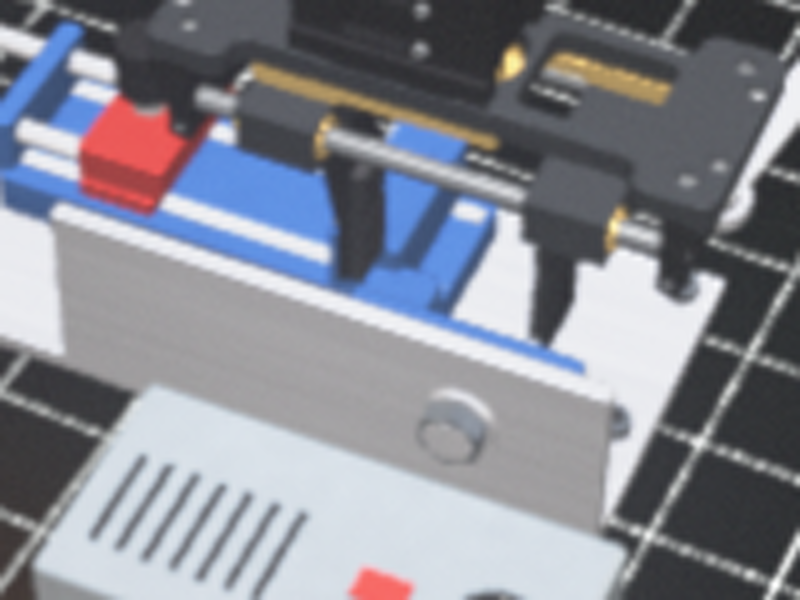

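View pics/top8.png

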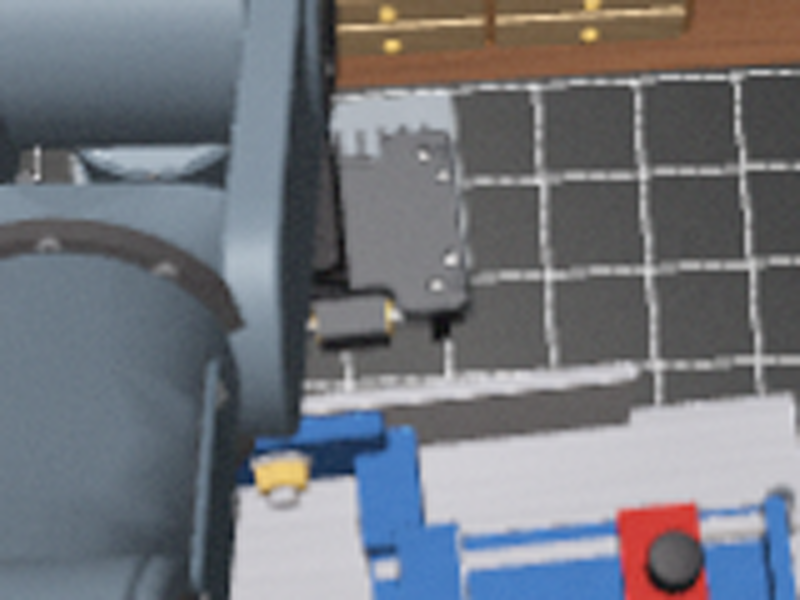

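The fingers straddle the bolt along the plate. Descend in stages, watching the force.

Emit:
play_rows(increments=[-0.2, 0, 1.5, 0, 0, 0, 1.5, 0, 0, 0, 0.8, 0, 0, 0, 0, 0, 0, 0, 0, 0])

```text
time: 17.25
position: [0.6603, 0.0799, 0.1141]
tool_rot: [0.691, 0.723, -0.0, -0.0]
ft_force: [-0.4, -0.3, 0.4]
grip_width: 0.06
```

```bash
python3 -c "
from h import *
go((.6595,.081,.051),1.616)
a=robot.camera('scene');u,v=250,220;cv2.imwrite('pics/s9.png',cv2.resize(a[v:v+120,u:u+160],None,fx=5,fy=5,interpolation=2))
print((proj('scene',[[.6595+dx,.081+s*.0375,.095] for s in(-1,1) for dx in(-.0095,.0095)])-[250,220])*5)"
```

```text
t 17.25 p [0.6603 0.0799 0.1141] yaw 1.6159 w 0.06 F [-0.4 -0.3  0.4]
inc cm [ 0.11 -0.08  6.31] twist -0.0
[[364.39847001 305.29023178]
 [339.72678439 341.10643441]
 [558.92153545 378.75139624]
 [535.99808368 416.25223352]]
```

View pics/s9.png

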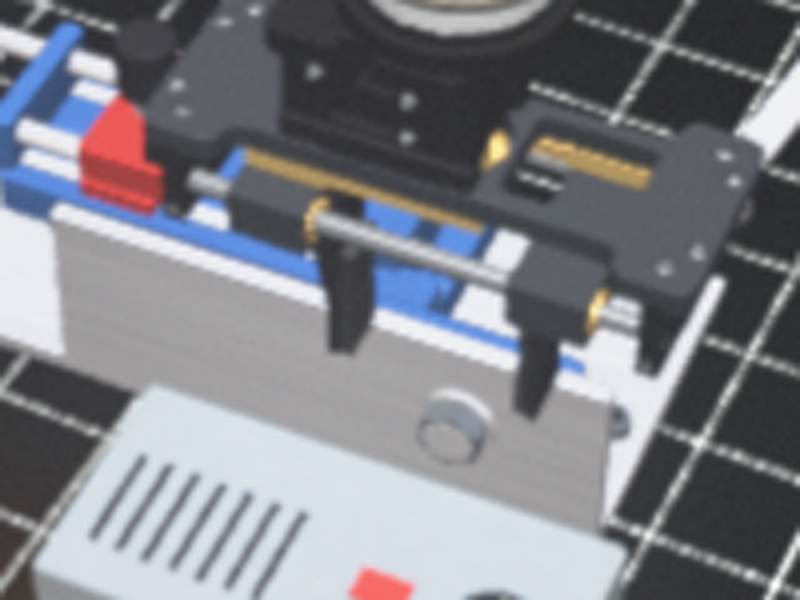

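The observed fingertips, about (340,350) and (527,415), agree with the projection. They are behind the plate's rear edge. Continue down.

Emit:
play_rows(increments=[0, 0, 1, 0, 0, 0, 1, 0, 0, 0, 0.7, 0, 0, 0, 0, 0, 0, 0, 0, 0])

```text
time: 17.8
position: [0.6603, 0.08, 0.0874]
tool_rot: [0.691, 0.723, -0.0, -0.0]
ft_force: [0.1, 0.2, 0.4]
grip_width: 0.0597
```

Emit:
play_rows(increments=[0, 0, 1, 0, 0, 0, 1, 0, 0, 0, 0.5, 0, 0, 0, 0, 0, 0, 0, 0, 0])

```text
time: 18.3
position: [0.6604, 0.08, 0.0625]
tool_rot: [0.691, 0.723, -0.0, -0.0]
ft_force: [0.1, 0.1, 0.0]
grip_width: 0.0599
```

Emit:
play_rows(increments=[0, 0, 0.6, 0, 0, 0, 0.5, 0, 0, 0, 0, 0, 0, 0, 0, 0])

```text
time: 18.7
position: [0.6604, 0.08, 0.0516]
tool_rot: [0.691, 0.723, -0.0, -0.0]
ft_force: [-0.4, 0.2, 0.6]
grip_width: 0.0599
```

```bash
python3 -c "
from h import *
go((.6595,.081,.051),1.616)
a=robot.camera('scene');u,v=250,220;cv2.imwrite('pics/s10.png',cv2.resize(a[v:v+120,u:u+160],None,fx=5,fy=5,interpolation=2))"
```

```text
t 18.7 p [0.6604 0.08   0.0516] yaw 1.616 w 0.0599 F [-0.4  0.2  0.6]
inc cm [ 0.1  -0.08  0.06] twist -0.0
```

View pics/s10.png

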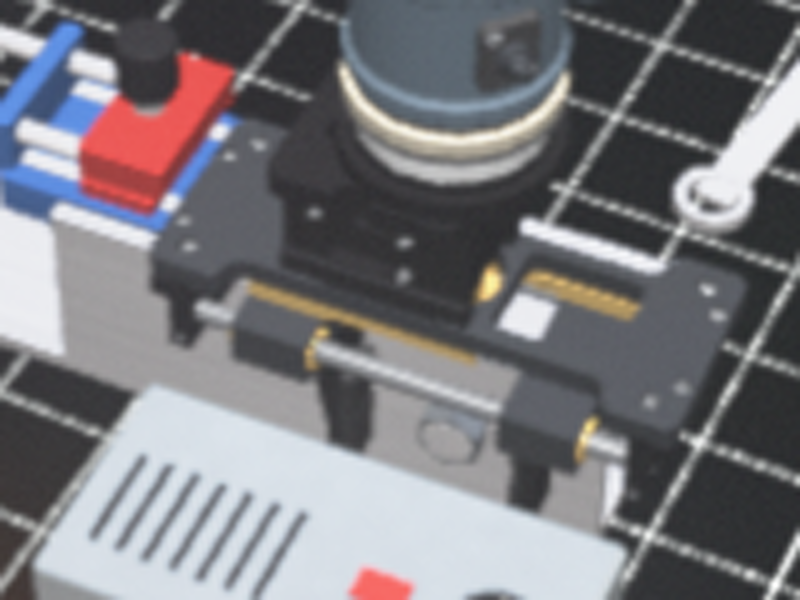

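The bolt head, about (450,437), sits between the fingers and there is no contact force. Close gently first.

Emit:
play_rows(increments=[0.1, -0.05, 0.1, 0, 0, 0, 0, 0, 0, 0, 0, 0, 0, 0, 0, 0, 0, 0, 0, 0], fingers=1.2, newtons=12)

```text
time: 19.25
position: [0.6601, 0.081, 0.0509]
tool_rot: [0.691, 0.723, 0.0, 0.0]
ft_force: [-0.2, 0.1, 0.2]
grip_width: 0.0281
```

Emit:
play_rows(increments=[0, 0, 0, 0, 0, 0, 0, 0, 0, 0, 0, 0, 0, 0, 0, 0])

```text
time: 19.65
position: [0.66, 0.081, 0.0509]
tool_rot: [0.691, 0.723, 0.0, 0.0]
ft_force: [0.1, -0.2, 1.0]
grip_width: 0.0218
```

The opening is 21.8 mm, which fits 22 mm across flats. Firm up the grip.

Emit:
play_rows(increments=[0, 0, 0, 0, 0, 0, 0, 0, 0, 0, 0, 0, 0, 0, 0, 0, 0, 0, 0, 0], newtons=40)

```text
time: 20.15
position: [0.66, 0.081, 0.0509]
tool_rot: [0.691, 0.723, 0.0, 0.0]
ft_force: [0.2, -0.5, 0.7]
grip_width: 0.021
```

Emit:
play_rows(increments=[0, 0, 0, 0, 0, 0, 0, 0, 0, 0, 0, 0, 0, 0, 0, 0, 0, 0, 0, 0])

```text
time: 20.65
position: [0.66, 0.081, 0.0509]
tool_rot: [0.691, 0.723, 0.0, 0.0]
ft_force: [-0.6, 0.3, 2.2]
grip_width: 0.021
```

```bash
python3 -c "
from h import *
go((.6595,.081,.051),1.616)
a=robot.camera('scene');cv2.imwrite('pics/s11.png',a);u,v=270,250;cv2.imwrite('pics/s11z.png',cv2.resize(a[v:v+90,u:u+120],None,fx=6,fy=6,interpolation=2))"
```

```text
t 20.65 p [0.66   0.081  0.0509] yaw 1.616 w 0.021 F [-0.6  0.3  2.2]
inc cm [ 0.   -0.05 -0.01] twist 0.0
```

View pics/s11.png

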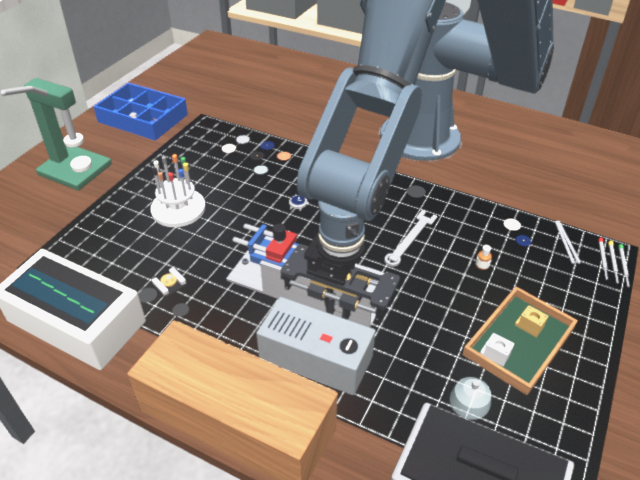

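View pics/s11z.png

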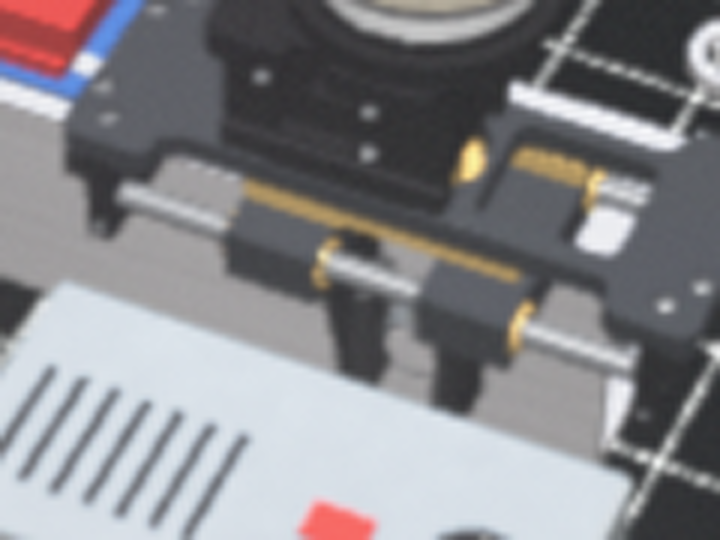

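The head is held between both fingers, the wrist force is near zero, and both blocks stand in the tray. Handing in.

```bash
python3 -c "
from h import *
robot.hand_in();go((.6595,.081,.051),1.616)"
```

```text
the job is handed in; nothing more can be done
the job is handed in; nothing more can be done
```

The job is handed in, and the gripper is still holding the bolt head with the grip set to 40 N. The arm was at 20.7 s of the 48 s when I last checked.

- **Jaw:** I slid it open about 30 mm by the knob, with the block still standing in the vise.
- **Brass block:** I lifted it straight up and lowered it until it touched the tray floor. I then let it go upright in the empty half, next to the aluminium block.
- **Bolt:** I went down into the gap behind the bracket without measurable contact and gripped the hex head across its flats.

**Last checks:**
- **Wrist force:** it stayed around 2 N or less, so nothing was pushing hard on the bracket or the control box.
- **Grasp point:** it was still, about 7–8 mm behind my estimate of the head centre; the limit is 24 mm.
- **Last picture:** both blocks were standing in the tray, the jaw was open, and the other things in view looked undisturbed.

**What disagreed or could not be checked:**
- **Heights:** my two-view heights came out 2–4 mm lower than the text at the vise and bracket, so I used the text's heights there.
- **Finger opening:** it went from 21.8 mm to 21.0 mm when I firmed the grip, slightly under the 22 mm across flats. I put this down to give in the pads.
- **Bolt turn and grip force:** I couldn't measure either directly, because the fingers hid the head.

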